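# Seal the leftovers in the vacuum food keeper

### The job

Seal the food keeper standing on the counter by pressing alone: press the broad latch flap down flat on the lid, then the narrow latch flap, then push the round pump button fully in for a moment and let it spring back. Do not press the square air-release key, and do not lift, drag or tip the keeper or disturb the other things on the counter.

Things in the scene. Friction and masses are not known exactly. Their poses are not given: they have to be found in the camera images.
- keeper: the food keeper: a loose, full, clear tub with a flat grey lid, about 1.9 kg, at any yaw; lid 240 (x) x 170 (y) mm, lid top 98 mm above the counter. Origin: centre of its underside; z up; x runs along its length towards the broad latch. On the lid: a flap latch at each end, a round button and a square key side by side between them
- broad_latch_pad (a point): spot to press on the broad latch: on its upper face, 45 mm from the hinge, on its centre line. The white flap is 100 mm wide (keeper's y), 58 mm long, 9 mm thick, hinged across the lid at keeper (62, 0, 102.5) mm, free end towards +x; it starts raised at a slant. Pressed flat, this spot lies at keeper (107, 0, 107) mm
- broad_latch (a joint): angle of the broad latch, rad: 0 lies flat on the lid (shut, a hard stop), grows as the flap stands up, 0.65 at most; starts at 0.35 to 0.55. A stiff hinge without a spring, 0.07 N m (2 N square to the flap at the spot; pushed straight down up to about 6 N at first, as the flap rubs along the fingertips): it stays where it is left
- narrow_latch_pad (a point): spot to press on the narrow latch: upper face of the flap, 45 mm from its hinge, on the centre line. The same kind of white flap but only 44 mm wide, at the lid's other end, hinged at keeper (-62, 0, 102.5) mm, free end towards -x. Pressed flat, this spot lies at keeper (-107, 0, 107) mm
- narrow_latch (a joint): angle of the narrow latch, rad: as for the broad latch
- pump_top (a point): centre of the top of the round pump button, white, 32 mm across, in a round grey collar 48 mm across; at keeper (0, -42, 120) mm when out, 10 mm proud of its collar
- pump (a joint): travel of the pump button, m: 0 out, 0.006 fully in; pushed straight down against a spring (1.5 N to start, 5 N fully in), springs back when let go
- release_top (a point): centre of the top of the square white air-release key, 24 mm, in a square grey collar of 38 mm; at keeper (0, 42, 114) mm. Not to be pressed
- release (a joint): travel of the release key, m: 0 out, 0.004 fully in, on a light spring (about 1.2 N to start)
- butter_tub: bystander beside the keeper's +y side: a rectangular tub 106 x 78 x 55 mm; origin under its centre
- yoghurt_pot: bystander beside the keeper's -y side: a round pot 76 mm across, 84 mm high; origin under its centre
- spice_jar: bystander beside the keeper's -y side: a small jar 44 mm across, 85 mm high; origin under its centre
- drink_can: bystander to the left: a can 66 mm across, 115 mm high; origin under its centre
- ice_tray: bystander to the left: a white ice tray 190 x 100 x 35 mm; origin under its centre
- juice_bottle: bystander to the right: a bottle 66 mm across, 190 mm high; origin under its centre
- mug: bystander to the right: a mug 80 mm across and 92 mm high, handle at its +y; origin under its centre

How it is judged:
On the way, in this order (a step that is already met when the one before it is completed fails the run):
1. the broad latch is pressed flat while the narrow one still stands up (value of joint broad_latch below 0.07 rad and value of joint narrow_latch above 0.25 rad), for 0.1 s.
2. the narrow latch is pressed flat too (value of joint each of broad_latch, narrow_latch below 0.07 rad), for 0.1 s.
3. with both latches flat, the pump button is pushed in (all of step 2 and value of joint pump above 0.0045 m), for 0.1 s.
At the end, for the whole second after the job is handed in: Both latches lie flat (below 0.07 rad, some 3 mm at the spot to press), the pump button is out again (within 1.5 mm), the release key is out, the keeper stands level and at rest within 25 mm of where it began, and the other things are within 30 mm of where they were (all of step 2 and value of joint each of pump, release below 0.0015 m and distance of keeper from where it was at the start of the episode below 0.025 m and angle between keeper's own z axis and vertical below 0.05 rad and linear speed of keeper below 0.02 m/s and distance of each of butter_tub, yoghurt_pot, spice_jar, drink_can, ice_tray, juice_bottle, mug from where it was at the start of the episode below 0.03 m); the robot touches nothing.
It fails at once if the narrow latch is pressed down before the broad latch is flat (value of joint narrow_latch below 0.25 rad and value of joint broad_latch above 0.07 rad).
It fails at once if the pump button is pressed before both latches are flat (value of joint pump above 0.003 m and value of joint any of broad_latch, narrow_latch above 0.07 rad).
It fails at once if the square release key is pressed (value of joint release above 0.002 m).
It fails at once if the keeper is lifted, tipped or dragged (more than 12 mm up, 0.1 rad or 25 mm) (height (world z) of keeper above 0.012 m or angle between keeper's own z axis and vertical above 0.1 rad or distance of keeper from where it was at the start of the episode above 0.025 m).
It fails at once if another thing on the counter is lifted, tipped over or shoved (more than 30 mm or 0.4 rad) (distance of any of butter_tub, yoghurt_pot, spice_jar, drink_can, ice_tray, juice_bottle, mug from where it was at the start of the episode above 0.03 m or angle between any of butter_tub, yoghurt_pot, spice_jar, drink_can, ice_tray, juice_bottle, mug's own z axis and vertical above 0.4 rad).
It also fails if it takes over 48 s, if anything falls off the work surface, if the arm or the gripper's body presses on something with over 40 N, if the wrist force passes 120 N, or if a joint passes its speed limit or range.

### The arm

A 6-joint arm with a two-finger parallel gripper is mounted at the origin on the work surface. World frame = base frame: x ahead of the robot, y to its left, z up, the work surface at z = 0. Lengths are in m, angles in rad, forces in N, time in s.
With the tool pointing down it reaches from about 0.375 to 0.9 m from the base axis. Payload 3.1 kg.
Tool frame: the origin (TCP) lies on the centre line of the jaws, within the pads' length; the fingertips stand 8 mm ahead of it and the grasp point (between the pads) lies 11 mm behind it; z points along the fingers, y is the line along which they close (so a half turn about z gives the same grasp; the last joint's range is limited). The gripper opens to 85 mm and grips with 20 to 120 N. Pads are 22 mm wide; open, the fingers measure 114 mm over their backs; the gripper's body (76 mm by 85 mm) begins 54 mm behind the grasp point. The pads swing forward as they close: fully open they stand 13 mm farther back than shut.
Start: joints at [-1.325, 0.527, 1.433, -0, 1.181, -0.178], TCP at [0.257, -0.57, 0.239] pointing down, gripper open.
Joint ranges: [-3.08, 3.08], [-0.75, 2.2], [0.22, 2.44], [-1.43, 4.57], [0, 2.65], [-2.85, 2.85]. Speed limits (rad/s): [2.79, 2.79, 3.14, 3.14, 3.14, 3.14].

### API

Orientations are given as a unit quaternion [x, y, z, w].
In Python, from station import * gives the robot as it stands.
- The arm moves only by the tool play_rows, never from a script. Its argument "rows" is a list of rows, each a list of 3 entries, a list of its own where there are three numbers: the turn, a rotation vector about the tool's x, y, z in degrees, then the shift along the tool's x, y, z in mm, then the closure, from 0 (fully open) to 1 (shut). In form: [[[ax, ay, az], [dx, dy, dz], jaw], ...]. A call has 1 to 12 rows; each row shifts and turns the commanded pose from where the row before left it, along the tool's axes as they then stand; what a row does not reach is not made up. A row lasts 1/12 s, in which the tool goes at most 41.7 mm and 7.16 degrees, less where a joint would pass 70% of its speed; a pose out of reach is approached as far as the arm can. A call with a gripper value outside its range is refused whole. The fingers move at their own pace and stop on an object; "grip_force" is the grip in N (left out, the last holds). Time passes only in rows, so rows that do not move let the fingers close. It gives the time, the measured TCP pose, the force, the opening and the grip force at its end, in the units of the state.
- sense(): the state, without advancing time (a new reading comes with each control period).
- snapshot(name): name is "scene" or "top" or "wrist"; returns (picture, depth): 420x560x3 uint8, red, green, blue; 420x560 float32, m along the optical axis (not along the pixel's ray), 0 where there is no reading.
- get_calibration(name): a dict with "vfov" (degrees; the focal length in pixels is half the picture's height over the tangent of half this angle, whatever the lens; pixels are square), "cx", "cy" (the principal point, pixels), "xyz" and "attitude" of the camera in the world. Camera axes: x right, y down, z forward; pixel columns grow to the right and rows downward; lengths in m; the calibration is good to about 2 mm. The wrist camera is an equidistant fisheye: a pixel r from the principal point sees the ray r / f radians off the axis. A picture is of the moment at which its call begins: read the wrist's pose just before it. get_calibration takes no time and is no camera call; for the wrist camera it gives the pose at the moment of the call.
- sign_off(): hands the job in; it is judged then, once.
The state is a dict: "t": time; "q": joint angles; "qd": joint speeds; "tau": joint torques, N m; "tcp_pos": TCP position; "tool_rot": TCP orientation; "force": force on the tool from outside, world axes, zero at the start; "ft_torque": the same for the moment, N m; "finger_gap": opening from 0.0 (shut) to 1.0 (fully open); "gripper_force": force on a finger pad.
Only numpy, scipy, OpenCV 4.12 (cv2) and the standard library are available. Lean on these libraries where they do the work, as an engineer would, in place of code of your own. Each camera call takes 0.05 s, during which the arm holds its last target. There are 200 camera calls.

## Working session

There is one attempt and no reset: what is moved stays moved. The work goes in short steps, Python scripts to look and compute and a tool call to move; the robot and the scene stay as the last step left them, time stands still between calls to the robot, and variables do not carry over. Pictures are saved under pics/ and viewed, at most 10 in all, crops included, and the job is handed in when it is done.

Besides the shell and the picture viewer there is one more tool, called by a JSON object that holds its "name" and its "arguments". play_rows: Moves the arm, as the interface text tells. Its arguments: {"type":"object","properties":{"rows":{"type":"array","items":{"type":"array"}},"grip_force":{"type":"number"}},"required":["rows"]}

```bash
mkdir -p pics; python3 - <<'E'
from station import *
import cv2,numpy as np
s=sense();print(s['t'],s['tcp_pos'],s['tool_rot'],s['force'],s['finger_gap'])
for n in("top","scene"):
    c=get_calibration(n);print(n,c)
    p,d=snapshot(n);np.savez(f'{n}.npz',p=p,d=d,**{k:np.array(v) for k,v in c.items()})
    cv2.imwrite(f'pics/{n}.png',p[:,:,::-1])
E
```

```text
0.0 [ 0.25687917 -0.56901282  0.23831608] [ 9.77631147e-01  2.10323913e-01 -3.63493813e-05 -1.09102255e-03] [-0.47523233 -1.15792149 -0.6422913 ] 1.0033825871456132
top {'vfov': 44.50020834576393, 'cx': 284.87932432612126, 'cy': 212.7324942496825, 'xyz': array([ 0.30075039, -0.0053035 ,  1.66695848]), 'attitude': array([ 0.70917868, -0.70012686,  0.05434665, -0.06272502])}
scene {'vfov': 45.948009346929354, 'cx': 282.7255659782997, 'cy': 217.51251603552612, 'xyz': array([1.7061511 , 0.24000484, 0.82092936]), 'attitude': array([ 0.55905882,  0.67433117, -0.37780898, -0.29998513])}
```

View pics/top.png

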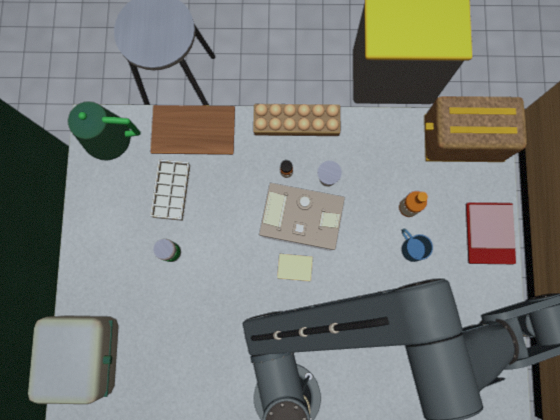

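View pics/scene.png

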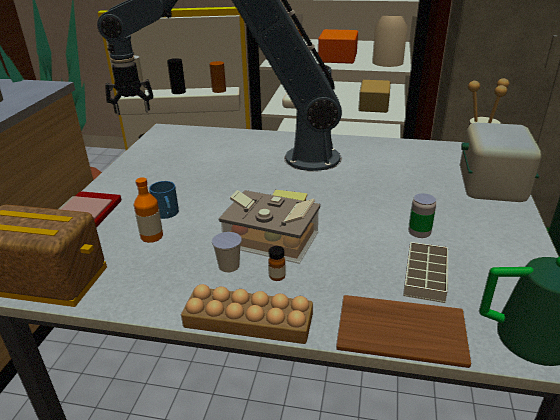

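The top view shows the keeper at about (302,216): broad latch to the left (275,210), narrow latch to the right (330,220), round pump (305,202) and square key (300,229). Next I'll measure these.

```bash
cat > h.py <<'E'
import numpy as np,cv2
from scipy.spatial.transform import Rotation as R
def cloud(n):
    z=np.load(n+'.npz');p,d=z['p'],z['d'];f=210/np.tan(np.radians(float(z['vfov']))/2)
    v,u=np.mgrid[:420,:560]
    P=np.stack([(u-z['cx'])/f*d,(v-z['cy'])/f*d,d],-1)
    return p,d,P@R.from_quat(z['attitude']).as_matrix().T+z['xyz']
E
python3 - <<'E'
from h import *
p,d,W=cloud('top')
roi=np.zeros(d.shape,bool);roi[175:255,250:355]=1
print('counter z',np.median(W[280:300,200:240,2]))
m=roi&(W[...,2]>.085)&(W[...,2]<.16)
xy=W[m][:,:2].astype(np.float32)
r=cv2.minAreaRect(xy*1000);print('rect',r)
lid=roi&(abs(W[...,2]-.098)<.003);print('lid z',np.median(W[lid][:,2]))
hsv=cv2.cvtColor(p,cv2.COLOR_RGB2HSV)
for u,v in((302,190),(275,210),(330,220),(305,202),(300,229),(290,216)):print(u,v,p[v,u],W[v,u].round(4))
w=(roi&(p.min(2)>150)&(W[...,2]>.08)).astype(np.uint8)
n,l,st,c=cv2.connectedComponentsWithStats(w)
for i in range(1,n):
    if st[i,4]>8:
        q=W[l==i];print(st[i],c[i].round(1),q.mean(0).round(4),q.min(0).round(4),q.max(0).round(4),cv2.minAreaRect((q[:,:2]*1000).astype(np.float32)))
o=cv2.resize(p[165:290,235:445],None,fx=3.8,fy=3.8,interpolation=cv2.INTER_CUBIC);cv2.imwrite('pics/crop.png',o[:,:,::-1])
E
```

```text
counter z -0.0006277352351444776
rect ((587.890869140625, -41.52970886230469), (240.67239379882812, 235.82383728027344), 79.67290496826172)
lid z 0.09779847056650348
302 190 [156 149 139] [ 0.6361 -0.0373  0.0961]
275 210 [187 193 174] [0.5681 0.0453 0.1165]
330 220 [188 194 177] [ 0.5382 -0.1226  0.1229]
305 202 [187 193 196] [ 0.5932 -0.0463  0.1218]
300 229 [188 195 198] [ 0.5095 -0.0317  0.1224]
290 216 [159 149 141] [ 0.5518 -0.0008  0.1057]
[263 192  24  35 587] [274.4 209. ] [0.5691 0.0465 0.1292] [ 0.3008 -0.0053  0.0927] [0.6237 0.0809 1.667 ] ((461.27105712890625, 40.319923400878906), (325.6841125488281, 72.96121215820312), 3.239117383956909)
[300 196  10  10  81] [304.4 200.9] [ 0.5937 -0.0439  0.138 ] [ 0.3008 -0.059   0.1082] [ 0.6115 -0.0053  1.667 ] ((455.39532470703125, -32.88469314575195), (29.10664939880371, 312.8192138671875), 85.203369140625)
[320 212  20  16 253] [329.4 219.4] [ 0.5406 -0.1208  0.1195] [ 0.5155 -0.1497  0.0958] [ 0.5661 -0.093   0.1399] ((539.955322265625, -120.85641479492188), (56.17374038696289, 42.41400909423828), 78.16818237304688)
[295 224   9   9  65] [299.2 227.9] [ 0.5141 -0.0295  0.1132] [ 0.502  -0.0412  0.1013] [ 0.5265 -0.0166  0.1224] ((514.5799560546875, -29.578155517578125), (25.583120346069336, 23.309452056884766), 81.90778350830078)
```

View pics/crop.png

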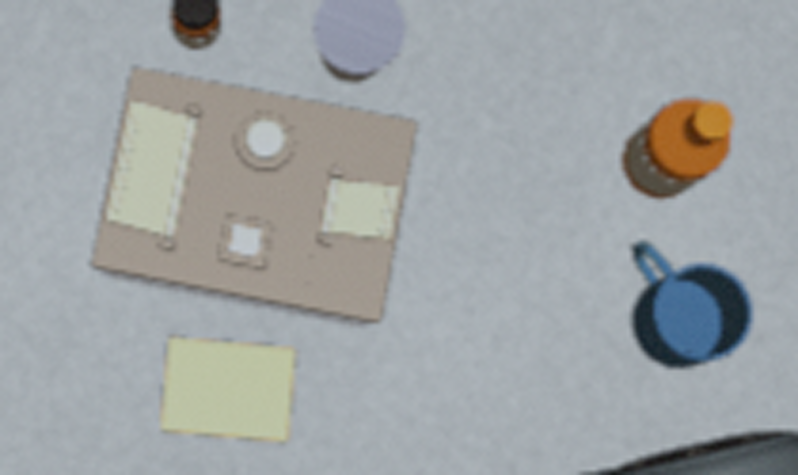

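The crop shows the lid corners clearly at about (132,67), (415,122), (380,320) and (93,267). The pump is at (265,138) and the key at (245,240), with both flaps up. I'll cast these rays onto planes at their known heights.

```bash
cat >> h.py <<'E'
def ray(n,uv,h):
    z=np.load(n+'.npz');f=210/np.tan(np.radians(float(z['vfov']))/2);uv=np.atleast_2d(uv).astype(float)
    r=np.c_[(uv[:,0]-z['cx'])/f,(uv[:,1]-z['cy'])/f,np.ones(len(uv))]@R.from_quat(z['attitude']).as_matrix().T
    return z['xyz']+r*((h-z['xyz'][2])/r[:,2])[:,None]
E
python3 - <<'E'
from h import *
p,d,W=cloud('top')
I=p.astype(int)
m=np.zeros(d.shape,np.uint8);m[178:256,250:355]=((I[...,0]-I[...,2])>6)[178:256,250:355]
m[248:]=m[248:]*0 if False else m[248:]
n,l,st,c=cv2.connectedComponentsWithStats(m);i=1+st[1:,4].argmax();print(st[i])
cs,_=cv2.findContours((l==i).astype(np.uint8),cv2.RETR_EXTERNAL,cv2.CHAIN_APPROX_NONE)
k=max(cs,key=len)[:,0]
q=ray('top',k,.098)[:,:2]*1000
print(cv2.minAreaRect(q.astype(np.float32)))
cc=np.array([[132,67],[415,122],[380,320],[93,267]])/3.8+[235,165]-.4
q=ray('top',cc,.098)[:,:2];ctr=q.mean(0)
ex=(q[0]+q[3]-q[1]-q[2])/2;ey=(q[3]+q[2]-q[0]-q[1])/2
print('corners',ctr,np.linalg.norm(ex),np.linalg.norm(ey),np.degrees(np.arctan2(ex[1],ex[0])),np.degrees(np.arctan2(ey[1],ey[0])))
P=ray('top',[304.4,200.9],.120)[0,:2];K=ray('top',[299.2,227.9],.114)[0,:2]
e=(K-P);print('P,K',P,K,'mid',(P+K)/2,np.linalg.norm(e),np.degrees(np.arctan2(-e[0],e[1])) , np.degrees(np.arctan2(e[1],e[0]))-90)
# scene heights near latches
ps,ds,S=cloud('scene')
mid=(P+K)/2;a=np.arctan2(e[1],e[0])-np.pi/2;Rm=np.array([[np.cos(a),-np.sin(a)],[np.sin(a),np.cos(a)]])
for nm,WW in(('top',W),('scene',S)):
    L=(WW[...,:2]-mid)@Rm;z=WW[...,2]
    for sx in(1,-1):
        for b in range(60,125,10):
            s=(abs(L[...,0]*sx-b/1000)<.006)&(abs(L[...,1])<.02)&(z>.08)&(z<.2)
            if s.any():print(nm,sx*b,s.sum(),np.median(z[s]).round(4),end=' | ')
        print()
    for nm2,c in(('pump',(0,-.042)),('key',(0,.042))):
        s=(np.hypot(L[...,0]-c[0],L[...,1]-c[1])<.010)&(z>.08)&(z<.2);print(nm2,np.median(z[s]) if s.any() else None)
E
```

```text
[ 259  183   85   67 3873]
((554.6222534179688, -36.9130859375), (237.05372619628906, 168.6356201171875), 79.57144165039062)
corners [ 0.55532434 -0.0367981 ] 0.23615673223455952 0.16705820486009 79.80669915793877 170.0918920665521
P,K [ 0.59692772 -0.04447169] [ 0.51402878 -0.02938769] mid [ 0.55547825 -0.03692969] 0.08426008523084495 79.68748293386452 79.68748293386452
top 60 51 0.1036 | top 70 52 0.1109 | top 80 52 0.1164 | top 90 52 0.1218 | top 100 56 0.1276 | top 110 49 0.1313 | top 120 17 0.0983 | 
top -60 51 0.1052 | top -70 52 0.1119 | top -80 51 0.1184 | top -90 57 0.1213 | top -100 54 0.1277 | top -110 46 0.1302 | top -120 14 0.0957 | 
pump 0.11852871701139533
key 0.11406676130422178
scene 60 17 0.1068 | scene 70 25 0.1124 | scene 80 24 0.1165 | scene 90 29 0.1227 | scene 100 46 0.1124 | scene 110 67 0.1248 | scene 120 27 0.0951 | 
scene -60 44 0.1016 | scene -70 45 0.1099 | scene -80 54 0.1152 | scene -90 59 0.1194 | scene -100 65 0.1242 | scene -110 52 0.1285 | scene -120 14 0.0976 | 
pump 0.11992229836812929
key 0.1136255298332704
```

Keeper centre is (0.5553, −0.0369) with yaw 79.7°. I'll close the jaws, line the tool up with the keeper, and go above the broad pad.

{"name": "play_rows", "arguments": {"rows": [[[0,0,6.9],[0,0,0],1],[[0,0,6.9],[0,0,0],1],[[0,0,6.9],[0,0,0],1],[[0,0,6.9],[0,0,0],1],[[0,0,7.0],[0,0,0],1],[[0,0,0],[8,-28,0],1],[[0,0,0],[8,-28,0],1],[[0,0,0],[8,-28,0],1],[[0,0,0],[8,-28,0],1],[[0,0,0],[8,-28,0],1],[[0,0,0],[8,-28,0],1],[[0,0,0],[8,-28,0],1]], "grip_force": 20}}

```text
t: 1.1
tcp_pos: [0.3475, -0.3853, 0.239]
tool_rot: [0.996, -0.09, -0.0, -0.0]
force: [0.6, 0.2, 0.2]
finger_gap: 0.003
gripper_force: 0.0
```

{"name": "play_rows", "arguments": {"rows": [[[0,0,0],[8,-28,0],1],[[0,0,0],[8,-28,0],1],[[0,0,0],[8,-28,0],1],[[0,0,0],[8,-28,0],1],[[0,0,0],[8,-28,0],1],[[0,0,0],[8,-28,0],1],[[0,0,0],[8,-28,0],1],[[0,0,0],[8,-28,0],1],[[0,0,0],[8,-28,0],1],[[0,0,0],[8,-28,0],1],[[0,0,0],[0,0,0],1],[[0,0,0],[0,0,0],1]]}}

```text
t: 2.1
tcp_pos: [0.4761, -0.1244, 0.239]
tool_rot: [0.996, -0.088, -0.0, 0.0]
force: [-0.5, -0.5, -0.5]
finger_gap: -0.002
gripper_force: 0.0
```

```bash
cat > rel.py <<'E'
import sys
from station import *
from h import *
T={'broad':(.107,0),'narrow':(-.107,0),'pump':(0,-.042)}
def go(n,z=None):
    s=sense();a=np.radians(79.7);k=T[n];c,si=np.cos(a),np.sin(a)
    t=np.array([.5553+c*k[0]-si*k[1],-.0369+si*k[0]+c*k[1],s['tcp_pos'][2]])
    r=R.from_quat(s['tool_rot'])
    print(s['t'],'tcp',s['tcp_pos'].round(4),'F',s['force'].round(1),'gap',round(s['finger_gap'],3),'tool x yaw',np.degrees(np.arctan2(*r.as_matrix()[1::-1,0])).round(2),'axis',r.as_matrix()[:,2].round(3))
    print(n,'tool shift mm',(r.inv().apply(t-s['tcp_pos'])*1000).round(1))
go(sys.argv[1])
E
python3 rel.py broad
```

```text
2.1 tcp [ 0.4761 -0.1244  0.239 ] F [-0.5 -0.5 -0.5] gap -0.002 tool x yaw -10.12 axis [-0.001  0.    -1.   ]
broad tool shift mm [ 6.290e+01 -2.071e+02 -1.000e-01]
```

{"name": "play_rows", "arguments": {"rows": [[[0,0,0],[8,-26,0],1],[[0,0,0],[8,-26,0],1],[[0,0,0],[8,-26,0],1],[[0,0,0],[8,-26,0],1],[[0,0,0],[8,-26,0],1],[[0,0,0],[8,-26,0],1],[[0,0,0],[8,-26,0],1],[[0,0,0],[7,-25,0],1],[[0,0,0],[0,0,25],1],[[0,0,0],[0,0,25],1],[[0,0,0],[0,0,18],1],[[0,0,0],[0,0,0],1]]}}

```text
t: 3.1
tcp_pos: [0.5722, 0.0655, 0.1673]
tool_rot: [0.996, -0.091, -0.004, 0.0]
force: [0.0, -0.5, -0.3]
finger_gap: -0.001
gripper_force: 0.0
```

```bash
python3 rel.py broad; python3 - <<'E'
from station import *
import cv2
p,d=snapshot('scene');o=cv2.resize(p[130:290,180:380],None,fx=3.7,fy=3.7,interpolation=cv2.INTER_CUBIC);cv2.imwrite('pics/s2.png',o[:,:,::-1])
E
```

```text
3.1 tcp [0.5722 0.0655 0.1673] F [ 0.  -0.5 -0.3] gap -0.001 tool x yaw -10.39 axis [-0.009  0.    -1.   ]
broad tool shift mm [ 1.6 -3.3 -0. ]
```

View pics/s2.png

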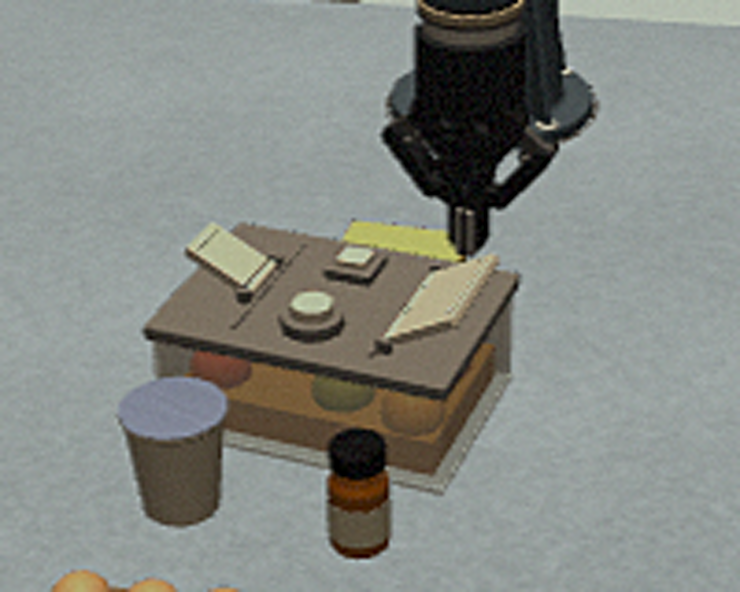

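The fingertips at crop (467,250) are just above the free end of the broad flap, and all parts still stand as before. Now I press down.

{"name": "play_rows", "arguments": {"rows": [[[0,0,0],[1,-2,10],1],[[0,0,0],[0,0,8],1],[[0,0,0],[0,0,4],1],[[0,0,0],[0,0,4],1],[[0,0,0],[0,0,4],1],[[0,0,0],[0,0,4],1],[[0,0,0],[0,0,4],1],[[0,0,0],[0,0,4],1],[[0,0,0],[0,0,3],1],[[0,0,0],[0,0,2],1],[[0,0,0],[0,0,0],1],[[0,0,0],[0,0,0],1]]}}

```text
t: 4.15
tcp_pos: [0.5761, 0.0682, 0.1239]
tool_rot: [0.996, -0.09, -0.001, 0.0]
force: [-0.1, -0.6, -1.0]
finger_gap: -0.002
gripper_force: 0.0
```

{"name": "play_rows", "arguments": {"rows": [[[0,0,0],[0,0,3],1],[[0,0,0],[0,0,2],1],[[0,0,0],[0,0,0],1],[[0,0,0],[0,0,0],1]]}}

```text
t: 4.48
tcp_pos: [0.5763, 0.0683, 0.1191]
tool_rot: [0.996, -0.09, -0.0, 0.0]
force: [-1.0, -0.2, 0.1]
finger_gap: 0.002
gripper_force: 0.0
```

```bash
python3 rel.py broad; python3 - <<'E'
from station import *
import cv2
p,d=snapshot('scene');o=cv2.resize(p[130:290,180:380],None,fx=3.7,fy=3.7,interpolation=cv2.INTER_CUBIC);cv2.imwrite('pics/s3.png',o[:,:,::-1])
E
```

```text
4.4833 tcp [0.5763 0.0683 0.1191] F [-1.  -0.2  0.1] gap 0.002 tool x yaw -10.31 axis [-0.001 -0.    -1.   ]
broad tool shift mm [-1.8  0.3  0. ]
```

View pics/s3.png

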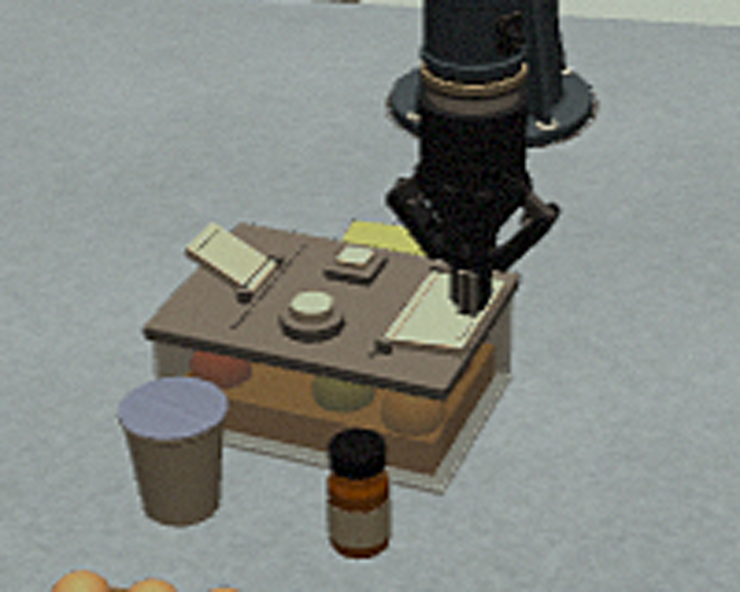

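The flap is nearly flat under the fingertips at (468,305), and the keeper hasn't moved. I'll keep going down to the hard stop.

{"name": "play_rows", "arguments": {"rows": [[[0,0,0],[0,0,2],1],[[0,0,0],[0,0,2],1],[[0,0,0],[0,0,0],1],[[0,0,0],[0,0,0],1]]}}

```text
t: 4.87
tcp_pos: [0.5764, 0.0683, 0.1151]
tool_rot: [0.996, -0.09, -0.0, 0.0]
force: [0.5, 0.8, 0.0]
finger_gap: -0.002
gripper_force: 0.0
```

{"name": "play_rows", "arguments": {"rows": [[[0,0,0],[0,0,1],1],[[0,0,0],[0,0,1],1],[[0,0,0],[0,0,0],1],[[0,0,0],[0,0,0],1]]}}

```text
t: 5.2
tcp_pos: [0.5765, 0.0683, 0.1148]
tool_rot: [0.996, -0.09, 0.0, 0.0]
force: [-2.4, -0.4, 10.1]
finger_gap: -0.002
gripper_force: 4.8
```

The hard stop came at TCP z = 0.115 with 10 N. Next is the narrow latch.

{"name": "play_rows", "arguments": {"rows": [[[0,0,0],[0,0,-10],1],[[0,0,0],[0,0,-25],1],[[0,0,0],[0,0,-25],1],[[0,0,0],[-1,27,0],1],[[0,0,0],[-1,27,0],1],[[0,0,0],[0,27,0],1],[[0,0,0],[0,27,0],1],[[0,0,0],[0,27,0],1],[[0,0,0],[0,27,0],1],[[0,0,0],[0,27,0],1],[[0,0,0],[0,25,0],1],[[0,0,0],[0,0,0],1]]}}

```text
t: 6.2
tcp_pos: [0.5363, -0.1464, 0.1737]
tool_rot: [0.996, -0.092, 0.001, 0.001]
force: [-0.2, -0.3, -0.2]
finger_gap: 0.001
gripper_force: 0.0
```

```bash
python3 rel.py narrow; python3 - <<'E'
from station import *
import cv2
p,d=snapshot('scene');o=cv2.resize(p[130:290,180:380],None,fx=3.7,fy=3.7,interpolation=cv2.INTER_CUBIC);cv2.imwrite('pics/s4.png',o[:,:,::-1])
E
```

```text
6.2 tcp [ 0.5363 -0.1464  0.1737] F [-0.2 -0.3 -0.2] gap 0.001 tool x yaw -10.55 axis [ 0.001 -0.003 -1.   ]
narrow tool shift mm [-0.8 -4.1 -0. ]
```

View pics/s4.png

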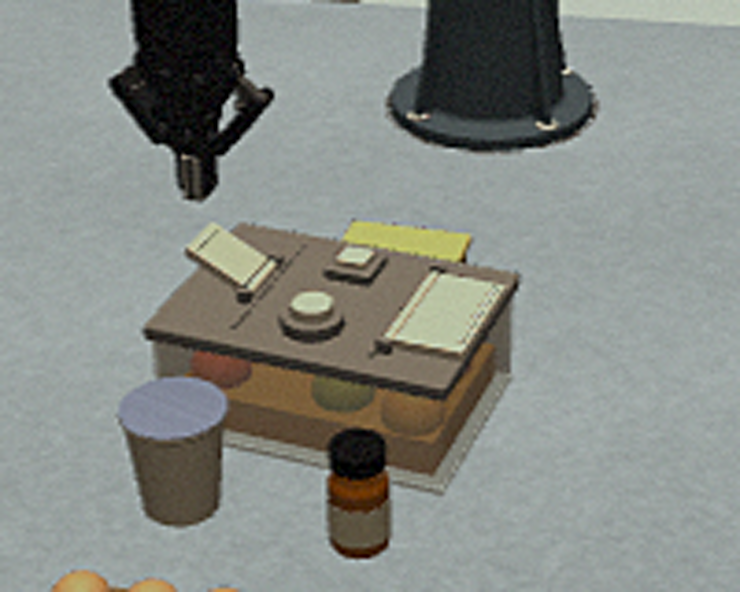

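The broad flap lies flat at (445,310), the narrow flap is still up at (232,257), and the keeper hasn't moved. Now I press the narrow one.

{"name": "play_rows", "arguments": {"rows": [[[0,0,0],[0,-3,12],1],[[0,0,0],[0,0,10],1],[[0,0,0],[0,0,6],1],[[0,0,0],[0,0,4],1],[[0,0,0],[0,0,4],1],[[0,0,0],[0,0,4],1],[[0,0,0],[0,0,4],1],[[0,0,0],[0,0,4],1],[[0,0,0],[0,0,4],1],[[0,0,0],[0,0,3],1],[[0,0,0],[0,0,0],1],[[0,0,0],[0,0,0],1]]}}

```text
t: 7.25
tcp_pos: [0.5364, -0.1385, 0.1179]
tool_rot: [0.996, -0.09, -0.001, -0.0]
force: [-0.2, -0.2, -0.0]
finger_gap: 0.003
gripper_force: 0.0
```

{"name": "play_rows", "arguments": {"rows": [[[0,0,0],[0,0,2],1],[[0,0,0],[0,0,1],1],[[0,0,0],[0,0,0],1],[[0,0,0],[0,0,0],1]]}}

```text
t: 7.58
tcp_pos: [0.5366, -0.1386, 0.1152]
tool_rot: [0.996, -0.09, -0.0, -0.0]
force: [0.0, -0.2, -1.2]
finger_gap: 0.002
gripper_force: 0.0
```

{"name": "play_rows", "arguments": {"rows": [[[0,0,0],[0,0,1],1],[[0,0,0],[0,0,1],1],[[0,0,0],[0,0,0],1],[[0,0,0],[0,0,0],1]]}}

```text
t: 7.92
tcp_pos: [0.5368, -0.1387, 0.1147]
tool_rot: [0.996, -0.09, 0.0, 0.0]
force: [-2.4, 0.4, 10.0]
finger_gap: 0.0
gripper_force: 5.0
```

{"name": "play_rows", "arguments": {"rows": [[[0,0,0],[0,0,-10],1],[[0,0,0],[0,0,-25],1],[[0,0,0],[0,0,-22],1],[[0,0,0],[10,-26,0],1],[[0,0,0],[10,-26,0],1],[[0,0,0],[11,-26,0],1],[[0,0,0],[11,-25,0],1],[[0,0,0],[0,0,0],1],[[0,0,0],[0,0,0],1],[[0,0,0],[0,0,0],1]]}}

```text
t: 8.75
tcp_pos: [0.596, -0.0451, 0.1702]
tool_rot: [0.996, -0.09, -0.0, 0.0]
force: [-0.9, -0.7, -0.5]
finger_gap: 0.005
gripper_force: 0.0
```

```bash
python3 rel.py pump; python3 - <<'E'
from station import *
import cv2
p,d=snapshot('scene');o=cv2.resize(p[130:290,180:380],None,fx=3.7,fy=3.7,interpolation=cv2.INTER_CUBIC);cv2.imwrite('pics/s5.png',o[:,:,::-1])
E
```

```text
8.75 tcp [ 0.596  -0.0451  0.1702] F [-0.9 -0.7 -0.5] gap 0.005 tool x yaw -10.29 axis [-0.001 -0.    -1.   ]
pump tool shift mm [ 0.5 -0.8 -0. ]
```

View pics/s5.png

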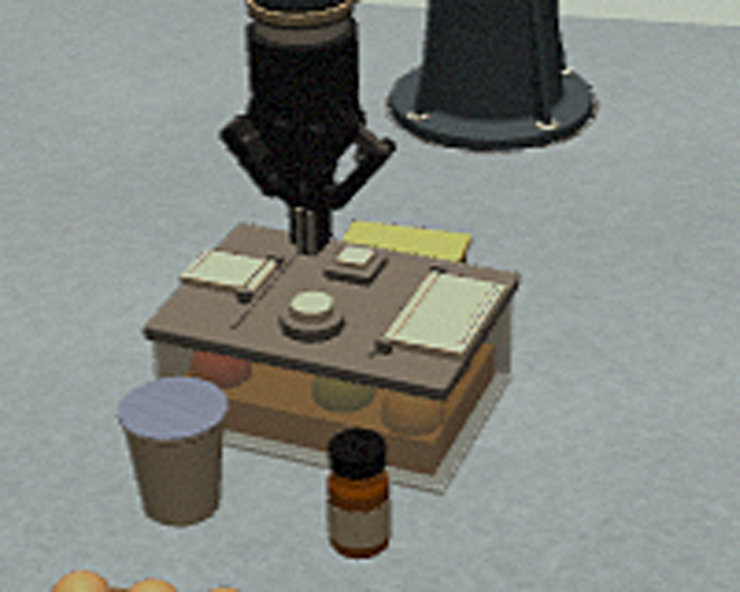

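Both flaps lie flat, at (230,270) and (445,310), and the tool is above the pump. I'll push the pump in and hold it.

{"name": "play_rows", "arguments": {"rows": [[[0,0,0],[0,0,15],1],[[0,0,0],[0,0,15],1],[[0,0,0],[0,0,8],1],[[0,0,0],[0,0,4],1],[[0,0,0],[0,0,3],1],[[0,0,0],[0,0,3],1],[[0,0,0],[0,0,1],1],[[0,0,0],[0,0,0],1],[[0,0,0],[0,0,0],1]]}}

```text
t: 9.55
tcp_pos: [0.5962, -0.0455, 0.1223]
tool_rot: [0.996, -0.09, -0.0, 0.0]
force: [-2.9, -1.2, 5.1]
finger_gap: 0.001
gripper_force: 2.3
```

{"name": "play_rows", "arguments": {"rows": [[[0,0,0],[0,0,1],1],[[0,0,0],[0,0,0.5],1],[[0,0,0],[0,0,0],1],[[0,0,0],[0,0,0],1],[[0,0,0],[0,0,0],1]]}}

```text
t: 9.97
tcp_pos: [0.5963, -0.0455, 0.122]
tool_rot: [0.996, -0.09, 0.0, 0.001]
force: [-5.6, -1.2, 11.6]
finger_gap: 0.001
gripper_force: 6.0
```

The button is fully in, at its stop (z 0.122, force up to 11.6 N). Time to let go and back off.

{"name": "play_rows", "arguments": {"rows": [[[0,0,0],[0,0,-4],1],[[0,0,0],[0,0,-6],1],[[0,0,0],[0,0,-25],1],[[0,0,0],[0,0,-30],1],[[0,0,0],[0,0,-30],1],[[0,0,0],[0,0,-25],1],[[0,0,0],[0,0,0],1],[[0,0,0],[0,0,0],1],[[0,0,0],[0,0,0],1]]}}

```text
t: 10.72
tcp_pos: [0.5964, -0.0447, 0.2395]
tool_rot: [0.996, -0.09, 0.0, -0.0]
force: [-0.2, 0.4, -0.0]
finger_gap: -0.001
gripper_force: 0.0
```

```bash
python3 - <<'E'
from station import *
import cv2
p,d=snapshot('scene');o=cv2.resize(p[130:330,100:470],None,fx=2.1,fy=2.1,interpolation=cv2.INTER_CUBIC);cv2.imwrite('pics/s6.png',o[:,:,::-1])
E
```

```text
(no output)
```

View pics/s6.png

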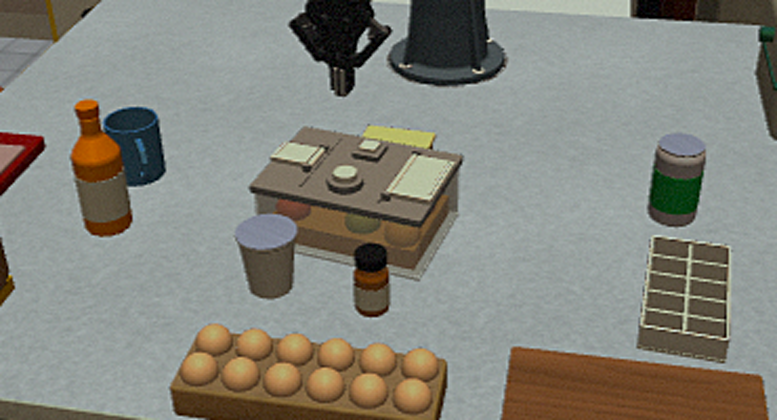

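Both flaps are flat at (298,154) and (423,178), the pump is out again at (345,175), and nothing else has moved.

```bash
python3 -c "
from station import *
print(sign_off())"
```

```text
the job is handed in; nothing more can be done
None
```

I handed the job in at about 10.8 s: the broad latch, then the narrow latch, were pressed flat to their stops, and the pump was pushed fully in and sprang back. In the last picture the release key and everything else on the counter look untouched; no verdict came back.

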